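# Lid the button tins

### The arm

A 6-joint arm with a two-finger parallel gripper is mounted at the origin on the work surface. World frame = base frame: x ahead of the robot, y to its left, z up, the work surface at z = 0. Lengths are in m, angles in degrees, forces in N, time in s.
With the tool pointing down it reaches from about 0.4 to 0.825 m from the base axis. Payload 7 kg.
Tool frame: the origin (TCP) lies at the centre of the arm's flange, where the gripper is bolted on; the fingertips stand 178 mm ahead of it and the grasp point (between the pads) lies 159 mm ahead of it (tip_reach is the distance from the TCP to the fingertips, in m); z points along the fingers, y is the line along which they close (so a half turn about z gives the same grasp; the last joint's range is limited). The gripper opens to 88 mm and grips with 3 to 60 N. Pads are 19 mm wide; open, the fingers measure 130 mm over their backs; the gripper's body (78 mm by 193 mm) begins 47 mm behind the grasp point.
Start: joints at [89.731, 20.546, 0.682, 0, -70.136, -16.507], TCP at [0.195, 0.646, 0.405] pointing down, gripper open.
Joint ranges: [-176.03, 176.03], [-82.01, 121.73], [-58.28, 71.71], [-173.87, 95.51], [-174.79, -0.11], [-173.66, 173.66]. Speed limits (degrees/s): [136.94, 136.94, 172.46, 180, 180, 180].

### API

Orientations are given as [roll, pitch, yaw] about the fixed x, y, z axes, in that order (R = Rz(yaw) Ry(pitch) Rx(roll)).
In Python, from plant import * gives the robot as it stands.
- The arm moves only by the shell command python3 -m handwheel 'ROWS'. ROWS is JSON, a list of rows, each a list of 7 numbers: the opening, from -1 (shut) to 1 (fully open), then the shift along the tool's x, y, z as a fraction of full scale, then the turn, a rotation vector about the tool's x, y, z as a fraction of full scale. A call has 1 to 5 rows; each row shifts and turns the commanded pose from where the row before left it, along the tool's axes as they then stand; what a row does not reach is not made up. Full scale, the value 1, is 0.025 m for a shift and 6 degrees for a turn. A row lasts 1/8 s, in which the tool goes at most 62.5 mm and 10.7 degrees, less where a joint would pass 70% of its speed; a pose out of reach is approached as far as the arm can. A call with a number of a shift or a turn outside -1 to 1 is refused whole. A call with a gripper value outside its range is refused whole. The fingers move at their own pace and stop on an object; the grip force is fixed at half the most. Time passes only in rows, so rows that do not move let the fingers close. It gives the time, the measured TCP pose, the force, the opening and the grip force at its end, in the units of the state.
- get_obs(): the state, without advancing time (a new reading comes with each control period).
- snapshot(name): name is "scene" or "top" or "wrist"; returns a dict with "color" (384x512x3 uint8, red, green, blue), "fx", "fy", "cx", "cy" (pixels), "R" (3x3) and "t" (3): a world point X has camera coordinates R X + t; the wrist camera has in their place "tool_from_camera" (4x4, takes a point from camera to tool coordinates, whose origin is the TCP and whose axes are the flange's). Camera axes: x right, y down, z forward; pixel columns grow to the right and rows downward; lengths in m; the calibration is good to about 2 mm. A picture is of the moment at which its call begins: read the wrist's pose just before it. There is no depth.
- close_job(): hands the job in; it is judged then, once.
The state is a dict: "clock": time; "joint_pos": joint angles; "qvel": joint speeds; "tau": joint torques, N m; "tool_pos": TCP position; "orientation": TCP orientation; "force": force on the tool from outside, world axes, zero at the start; "moment": the same for the moment, N m; "opening": finger opening in m; "gripper_force": force on a finger pad.
Only numpy, scipy, OpenCV 4.12 (cv2) and the standard library are available. Lean on these libraries where they do the work, as an engineer would, in place of code of your own. Each camera call takes 0.05 s, during which the arm holds its last target. There are 200 camera calls.

### The job

Pick out the four wooden lids from the clutter on the worktop and put each one on the tin it fits by shape and size, so that every lid sits flat and fully home on its own tin. Leave the tins, the embroidery hoop and the stapler standing where they are.

Things in the scene. Friction and masses are not known exactly. Their poses are not given: they have to be found in the camera images.
- lid_large: Pale wooden lid, right way up: round disc 100 mm across, 8 mm thick, round knob on top (22 mm across, 24 mm high), round plug below (66 mm across, 6 mm deep). On the table the disc's top is at 14 mm, the knob's top at 38 mm. Fits the larger round tin with 8 mm of play all round. Origin: centre of plug underside, z up. 80 g.
- lid_small: Pale wooden lid, right way up: round disc 68 mm across, 8 mm thick, round knob on top (22 mm across, 24 mm high), round plug below (34 mm across, 6 mm deep). On the table the disc's top is at 14 mm, the knob's top at 38 mm. Fits the smaller round tin with 8 mm of play all round. Origin: centre of plug underside, z up. 80 g.
- lid_square: Pale wooden lid, right way up: square plate 82 x 82 mm, 8 mm thick, bar knob on top (40 mm along x, 14 mm along y, 24 mm high), plug below (48 x 48 mm, 6 mm deep). On the table its plate top is at 14 mm, knob top at 38 mm. Fits the square tin with 8 mm of play all round; any quarter turn fits. Origin: centre of plug underside, z up, x along the bar knob. 80 g.
- lid_oblong: Pale wooden lid, right way up: oblong plate 104 (x) x 62 (y) mm, 8 mm thick, bar knob on top (40 mm along x, 14 mm along y, 24 mm high), plug below (70 x 28 mm, 6 mm deep). On the table its plate top is at 14 mm, knob top at 38 mm. Fits the oblong tin with 8 mm of play all round; a half turn too. Origin: centre of plug underside, z up, x along bar and long side. 80 g.
- tin_large: White enamel tin, open at the top, a few buttons inside, standing loose on the table: round, 88 mm outside, 82 mm inside, 75 mm high, walls 3 mm. Origin at the centre of its underside, z up. Mass about 0.5 kg. With its lid home the lid's origin is 6 mm below the rim, that is 69 mm above the tin's origin.
- tin_small: White enamel tin, open at the top, a few buttons inside, standing loose on the table: round, 56 mm outside, 50 mm inside, 60 mm high, walls 3 mm. Origin at the centre of its underside, z up. Mass about 0.5 kg. With its lid home the lid's origin is 6 mm below the rim, that is 54 mm above the tin's origin.
- tin_square: White enamel tin, open at the top, a few buttons inside, standing loose on the table: square, 70 x 70 mm outside, 64 x 64 mm inside, 70 mm high, walls 3 mm. Origin at the centre of its underside, z up, x and y square to its sides. Mass about 0.5 kg. With its lid home the lid's origin is 6 mm below the rim, that is 64 mm above the tin's origin.
- tin_oblong: White enamel tin, open at the top, a few buttons inside, standing loose on the table: oblong, 92 (x) x 50 (y) mm outside, 86 x 44 mm inside, 55 mm high, walls 3 mm. Origin at the centre of its underside, z up, x along its long side. Mass about 0.5 kg. With its lid home the lid's origin is 6 mm below the rim, that is 49 mm above the tin's origin.
- hoop: Bystander: wooden embroidery hoop lying flat, an open ring 118 mm across and 11 mm high, with a brass screw block reaching 68 mm from the centre at +x. Origin at the ring's centre on its underside.
- stapler: Bystander: green plastic stapler lying upright, 118 mm long along x, 34 mm wide, 42 mm high. Origin at the centre of its underside.
Not all that is in view belongs to the job. What is shaped like the tin_oblong but orange is not meant.

How it is judged:
By the outcome, as a careful person would: the job done as asked, in the order asked, and still so for the second after the job is handed in, with the robot touching nothing.
It also fails if it takes over 120 s, if anything falls off the work surface, if the arm or the gripper's body presses on something with over 40 N, if the wrist force passes 120 N, or if a joint passes its speed limit or range.

## Working session

There is one attempt and no reset: what is moved stays moved. The work goes in short steps, Python scripts to look and compute and a shell command to move; the robot and the scene stay as the last step left them, time stands still between calls to the robot, and variables do not carry over. Pictures are saved under pics/ and viewed, at most 14 in all, crops included, and the job is handed in when it is done.

```bash
mkdir -p pics; ls; python3 - <<'E'
from plant import *
import cv2
o=get_obs(); print(o['tool_pos'],o['orientation'],o['clock'],o['opening'])
for n in ['top','scene','wrist']:
    s=snapshot(n); cv2.imwrite(f'pics/{n}0.png',cv2.cvtColor(s['color'],cv2.COLOR_RGB2BGR))
    print(n,s['fx'],s['cx'],s['cy'],s.get('R'),s.get('t'),s.get('tool_from_camera'))
E
```

```text
pics
[0.19478372 0.64607752 0.40370577] [ 1.79904396e+02 -9.49250333e-03 -1.67836335e+01] 0.0 0.0878190141547887
top 415.6385654692832 252.4074984050448 184.78348064202464 [[ 0.00112685 -0.99979234  0.02034716]
 [-0.98543594 -0.00457011 -0.16998566]
 [ 0.17004335 -0.01985928 -0.98523645]] [-0.07961026  0.53661191  1.10865338] None
scene 391.97437513930294 250.62217190399002 184.50719877684975 [[-0.45917275  0.88833296  0.00499409]
 [ 0.77512251  0.40338887 -0.48627412]
 [-0.43398789 -0.21941279 -0.87379204]] [ 0.30844881 -0.39351176  1.35966496] None
wrist 338.243413736216 256.20984868084685 187.7971282931466 None None [[ 5.20003636e-04 -9.69332214e-01 -2.45753512e-01  6.60794480e-02]
 [ 9.99999609e-01  6.79855564e-04 -5.65617417e-04 -9.92934342e-04]
 [ 7.15348076e-04 -2.45753121e-01  9.69332188e-01  1.99961075e-02]
 [ 0.00000000e+00  0.00000000e+00  0.00000000e+00  1.00000000e+00]]
```

View pics/top0.png

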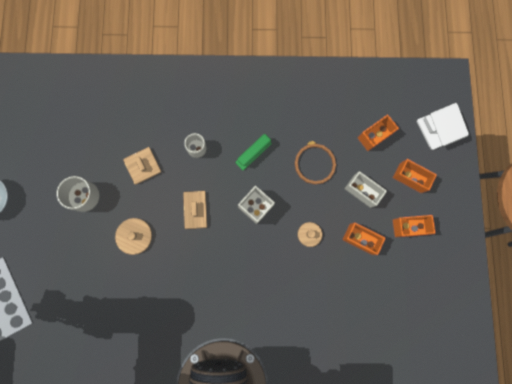

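View pics/scene0.png

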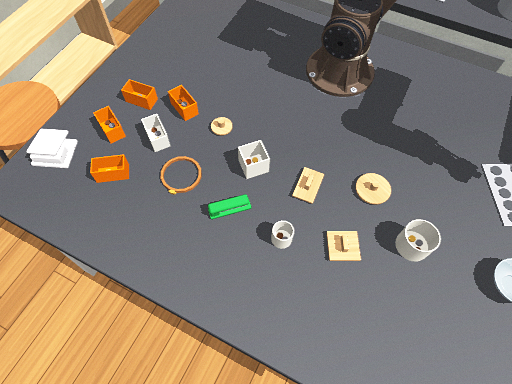

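The top view shows the tins at (77,195) large, (195,146) small, (257,205) square and (366,190) white oblong. The lids are at (142,166) square, (195,210) oblong, (133,236) large and (310,235) small. There are four orange oblong boxes at (379,132), (416,176), (415,226) and (365,238); only the white one at (366,190) matches the enamel tin_oblong. The stapler is at (254,152) and the hoop at (316,163).

```bash
cat > h.py <<'E'
from plant import *
import cv2, numpy as np
from scipy.spatial.transform import Rotation as Ro
def cam(name):
    o=get_obs(); s=snapshot(name)
    if name=='wrist':
        T=np.eye(4);T[:3,:3]=Ro.from_euler('xyz',o['orientation'],degrees=True).as_matrix();T[:3,3]=o['tool_pos']
        M=T@np.array(s['tool_from_camera']);s['Rc'],s['C']=M[:3,:3],M[:3,3]
    else:
        R=np.array(s['R']);s['Rc']=R.T;s['C']=-R.T@np.array(s['t'])
    s['bgr']=cv2.cvtColor(s['color'],cv2.COLOR_RGB2BGR);s['o']=o
    return s
def cast(s,px,z):
    px=np.asarray(px,float).reshape(-1,2)
    d=np.c_[(px[:,0]-s['cx'])/s['fx'],(px[:,1]-s['cy'])/s['fy'],np.ones(len(px))]@s['Rc'].T
    return (s['C']+d*((z-s['C'][2])/d[:,2])[:,None])[:,:2]
def contours(mask,amin):
    mask=cv2.morphologyEx(mask,cv2.MORPH_OPEN,np.ones((2,2),np.uint8))
    cs,_=cv2.findContours(mask,cv2.RETR_EXTERNAL,cv2.CHAIN_APPROX_NONE)
    return [c[:,0] for c in cs if cv2.contourArea(c)>amin]
def wood(s):
    h=cv2.cvtColor(s['bgr'],cv2.COLOR_BGR2HSV); return cv2.inRange(h,(10,50,110),(25,190,255))
def white(s):
    h=cv2.cvtColor(s['bgr'],cv2.COLOR_BGR2HSV); return cv2.inRange(h,(0,0,110),(180,45,255))
def report(s,mask,z,amin=150):
    for c in contours(mask,amin):
        P=cast(s,c,z).astype(np.float32); (x,y),wh,a=cv2.minAreaRect(P)
        print('px',c.mean(0).round(),'xy',round(x,4),round(y,4),'r',round(np.hypot(x,y),3),'mm',(np.array(wh)*1000).round(1),'ang',round(a,1))
E
python3 - <<'E'
from h import *
s=cam('top');print(s['C'])
print('wood');report(s,wood(s)&(np.arange(384)[:,None]<330)*np.uint8(255)&(np.arange(384)[:,None]>70)*np.uint8(255),.014)
print('white@.065');report(s,white(s),.065)
h=cv2.cvtColor(s['bgr'],cv2.COLOR_BGR2HSV)
print('green');report(s,cv2.inRange(h,(45,90,50),(80,255,255)),.042)
cv2.imwrite('pics/crop.png',cv2.resize(s['bgr'][100:270,280:470],None,fx=4,fy=3.5,interpolation=cv2.INTER_CUBIC))
E
```

```text
[ 0.34036723 -0.0551243   1.1851219 ]
wood
px [362. 238.] xy 0.3908 -0.3901 r 0.552 mm [97.7 61.3] ang 63.4
px [310. 235.] xy 0.4003 -0.2421 r 0.468 mm [67.  70.6] ang 0.1
px [134. 237.] xy 0.3938 0.2509 r 0.467 mm [ 99.5 100.3] ang 0.2
px [196. 210.] xy 0.4695 0.0818 r 0.477 mm [107.5  64.7] ang 1.7
px [507. 197.] xy 0.5133 -0.8056 r 0.955 mm [ 37.9 175.7] ang 83.9
px [142. 166.] xy 0.5955 0.237 r 0.641 mm [85.9 84.8] ang 27.8
px [316. 164.] xy 0.6042 -0.262 r 0.659 mm [118.5 120.1] ang 44.6
px [493. 122.] xy 0.7388 -0.8019 r 1.09 mm [310.7 126.6] ang 0.1
white@.065
px [  9. 301.] xy 0.238 0.5336 r 0.584 mm [203.7  80.6] ang 5.9
px [256. 205.] xy 0.4785 -0.0883 r 0.487 mm [76.3 78.7] ang 47.5
px [  3. 196.] xy 0.4998 0.5905 r 0.774 mm [84.8 21.2] ang 5.9
px [ 77. 195.] xy 0.5022 0.4012 r 0.643 mm [108.2  92.4] ang 29.1
px [366. 190.] xy 0.5197 -0.3906 r 0.65 mm [99.3 68.9] ang 52.3
px [196. 145.] xy 0.645 0.0817 r 0.65 mm [68.9 55.4] ang 1.2
px [444. 127.] xy 0.7023 -0.6213 r 0.938 mm [103.4 134.8] ang 22.7
green
px [254. 153.] xy 0.6305 -0.0832 r 0.636 mm [ 37.6 120. ] ang 44.3
```

View pics/crop.png

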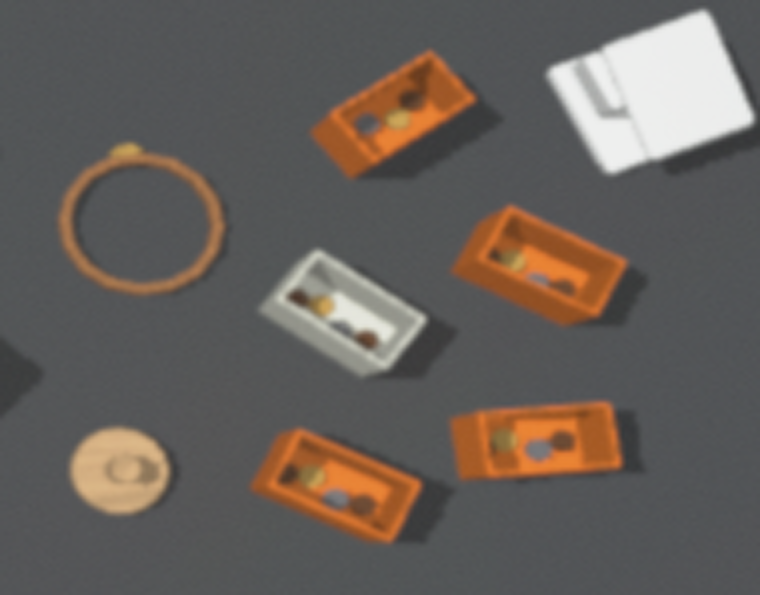

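```bash
python3 -m handwheel '[[1,0.5,1,0,0,0,-0.93],[1,0.7,1,0,0,0,-0.93],[1,0.7,1,0,0,0,-0.93],[1,0.7,1,0,0,0,0],[1,0.7,1,0,0,0,0]]'; python3 -m handwheel '[[1,0.7,1,0,0,0,0],[1,0.7,1,0,0,0,0],[1,0.7,1,0,0,0,0],[1,0.7,1,0,0,0,0],[1,0.7,1,0,0,0,0]]'; python3 -m handwheel '[[1,0.7,1,0,0,0,0],[1,0.7,0.8,0,0,0,0],[1,0,0,0,0,0,0],[1,0,0,0,0,0,0]]'
python3 - <<'E'
from h import *
s=cam('wrist');print(s['o']['tool_pos'],s['o']['orientation'],s['C'],s['o']['clock'])
cv2.imwrite('pics/w1.png',s['bgr'])
print('wood');report(s,wood(s),.014,800)
print('white');report(s,white(s),.075,800)
E
```

```text
clock: 0.82
tool_pos: [0.2627, 0.5129, 0.4046]
orientation: [180.0, -0.0, -0.1]
force: [0.5, 0.3, 0.2]
opening: 0.0877
gripper_force: 0.0
clock: 1.45
tool_pos: [0.3502, 0.3875, 0.4047]
orientation: [-180.0, -0.0, -0.2]
force: [0.8, -0.4, -0.3]
opening: 0.0871
gripper_force: 0.0
clock: 1.95
tool_pos: [0.3845, 0.3437, 0.4047]
orientation: [-180.0, -0.0, -0.1]
force: [0.1, -0.2, -0.2]
opening: 0.0878
gripper_force: 0.0
[0.38445545 0.34373338 0.40470513] [-1.79986671e+02 -2.12755619e-03 -1.33375185e-01] [0.45080152 0.34439605 0.38471008] 1.95
wood
px [369. 305.] xy 0.209 0.2076 r 0.295 mm [357.8  15.4] ang 89.9
px [450. 258.] xy 0.2697 0.1155 r 0.293 mm [82.1 36.4] ang 12.9
px [ 65. 258.] xy 0.2701 0.5725 r 0.633 mm [37.5 82.2] ang 77.0
px [341. 142.] xy 0.4079 0.2479 r 0.477 mm [100.7  59. ] ang 63.6
px [492.  83.] xy 0.4705 0.0992 r 0.481 mm [107.   44.9] ang 8.7
white
px [183. 365.] xy 0.1743 0.4225 r 0.457 mm [412.8  49.2] ang 90.0
px [404. 287.] xy 0.2676 0.1948 r 0.331 mm [34.6 31.8] ang 89.9
px [216. 279.] xy 0.2756 0.3757 r 0.466 mm [289.9  68.6] ang 89.9
px [282. 119.] xy 0.4255 0.3456 r 0.548 mm [489.  214.5] ang 89.9
```

View pics/w1.png

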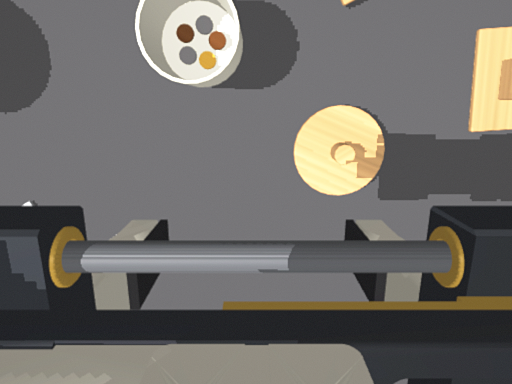

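The wrist view shows the large tin at (188,35), clipped by the top edge, the large lid at (340,150) with its knob at (345,153), and part of the oblong lid at right. The fingers cover everything below row 205. I'll fit the rim circle on its side away from the camera's foot.

```bash
cat >> h.py <<'E'
from scipy.optimize import least_squares
def lids(s):
    h=cv2.cvtColor(s['bgr'],cv2.COLOR_BGR2HSV); m=cv2.inRange(h,(8,60,60),(32,255,255)); return m
def near(s,mask,z,xy):
    """contour whose centre on plane z is nearest xy"""
    cs=contours(cv2.morphologyEx(mask,cv2.MORPH_CLOSE,np.ones((5,5),np.uint8)),150)
    return min(cs,key=lambda c:np.linalg.norm(cast(s,c,z).mean(0)-xy))
def inb(c): return (c[:,0]>2)&(c[:,0]<509)&(c[:,1]>2)&(c[:,1]<381)
def circ(s,mask,z,xy,R,away=True):
    c=near(s,mask,z,xy); c=cv2.convexHull(c)[:,0]; c=c[inb(c)]; P=cast(s,c,z)
    if away:
        d=s['C'][:2]-np.array(xy); P=P[(P-xy)@d<0.15*R*np.linalg.norm(d)]
    f=least_squares(lambda p:np.linalg.norm(P-p,axis=1)-R,xy,loss='soft_l1',f_scale=.001)
    g=least_squares(lambda p:np.linalg.norm(P-p[:2],axis=1)-p[2],[*xy,R],loss='soft_l1',f_scale=.001)
    print('circ',f.x.round(4),'rms mm',round(1e3*np.sqrt(np.mean(f.fun**2)),1),'free R mm',round(g.x[2]*1e3,1),g.x[:2].round(4),len(P))
def rect(s,mask,z,xy):
    c=near(s,mask,z,xy); (x,y),wh,a=cv2.minAreaRect(cast(s,c,z).astype(np.float32)); print('rect',round(x,4),round(y,4),(np.array(wh)*1e3).round(1),round(a,1),'clipped',(~inb(c)).sum())
E
python3 - <<'E'
from h import *
s=cam('wrist')
circ(s,lids(s),.014,(.394,.251),.05,False)
circ(s,white(s)&np.uint8(255)*(np.arange(384)[:,None]<180),.075,(.50,.40),.044)
rect(s,lids(s),.014,(.394,.251))
t=cam('top')
circ(t,white(t),.075,(.50,.40),.044); circ(t,white(t),.06,(.645,.08),.028)
E
```

```text
circ [0.3973 0.2531] rms mm 0.3 free R mm 50.3 [0.3973 0.2531] 44
circ [0.5 0.4] rms mm nan free R mm 44.0 [0.5 0.4] 0
rect 0.3968 0.2534 [100.3  99.5] 89.9 clipped 0
circ [0.5085 0.4031] rms mm 1.8 free R mm 46.5 [0.5072 0.4004] 14
circ [0.6525 0.0831] rms mm 1.5 free R mm 30.1 [0.65   0.0825] 12
  return _methods._mean(a, axis=axis, dtype=dtype,
  ret = ret.dtype.type(ret / rcount)
```

```bash
python3 -m handwheel '[[1,0.25,0.9,0.3,0,0,0.02],[1,0.25,0.9,1,0,0,0],[1,0,0.9,1,0,0,0],[1,0,0.92,1,0,0,0],[1,0,0,1,0,0,0]]'; python3 -m handwheel '[[1,0,0,1,0,0,0],[1,0,0,1,0,0,0],[1,0,0,1,0,0,0],[1,0,0,1,0,0,0],[1,0,0,0,0,0,0]]'; python3 -m handwheel '[[-1,0,0,0,0,0,0],[-1,0,0,0,0,0,0],[-1,0,0,0,0,0,0],[-1,0,0,0,0,0,0]]'
```

```text
clock: 2.72
tool_pos: [0.3961, 0.2515, 0.2963]
orientation: [180.0, 0.0, -0.2]
force: [-0.1, 0.4, 0.6]
opening: 0.0876
gripper_force: 0.0
clock: 3.35
tool_pos: [0.3959, 0.2524, 0.1957]
orientation: [179.8, 0.1, -0.2]
force: [-0.7, 0.1, 0.9]
opening: 0.0876
gripper_force: 0.0
clock: 3.85
tool_pos: [0.3966, 0.2537, 0.1976]
orientation: [-180.0, -0.0, -0.2]
force: [0.8, -0.5, -0.1]
opening: 0.053
gripper_force: 0.0
```

```bash
python3 -m handwheel '[[-1,0,0,0,0,0,0],[-1,0,0,0,0,0,0],[-1,0,0,0,0,0,0],[-1,0,0,0,0,0,0]]'; python3 -m handwheel '[[-1,0,0,-0.6,0,0,0],[-1,0,0,-1,0,0,0],[-1,0,0,-1,0,0,0],[-1,0,-0.4,-1,0,0,0],[-1,0,-1,-1,0,0,0]]'; python3 -m handwheel '[[-1,0.4,-1,-1,0,0,0],[-1,0.4,-1,-1,0,0,0],[-1,0.4,-1,-1,0,0,0],[-1,0.4,-1,0,0,0,0],[-1,0,-0.5,0,0,0,0]]';python3 -m handwheel '[[-1,0,0,0,0,0,0],[-1,0,0,0,0,0,0]]'
python3 - <<'E'
from h import *
s=cam('wrist');print(s['o']['tool_pos'],s['o']['orientation'],s['C'],s['o']['clock'])
cv2.imwrite('pics/w2.png',s['bgr'])
h=cv2.cvtColor(s['bgr'],cv2.COLOR_BGR2HSV)
for v in [(100,100),(170,30),(30,200)]: print(v,h[v])
for lo in (150,170): circ(s,cv2.inRange(h,(0,0,lo),(180,60,255))&np.uint8(255)*(np.arange(384)[:,None]<180),.075,(.508,.402),.044,False)
E
```

```text
clock: 4.35
tool_pos: [0.3965, 0.2535, 0.1971]
orientation: [180.0, 0.0, -0.2]
force: [0.3, -1.2, -0.5]
opening: 0.0211
gripper_force: 30.0
clock: 4.97
tool_pos: [0.3964, 0.2881, 0.313]
orientation: [180.0, 0.0, -0.2]
force: [0.0, -0.2, -0.7]
opening: 0.0213
gripper_force: 30.0
clock: 5.6
tool_pos: [0.4372, 0.4018, 0.3867]
orientation: [180.0, 0.0, -0.2]
force: [-0.3, -0.8, -1.5]
opening: 0.0213
gripper_force: 30.0
clock: 5.85
tool_pos: [0.4366, 0.4002, 0.3868]
orientation: [179.9, 0.0, -0.2]
force: [0.4, 0.4, -0.4]
opening: 0.0213
gripper_force: 30.0
[0.43656873 0.4002487  0.38676578] [ 1.79947687e+02  3.84562513e-02 -1.59701870e-01] [0.50290055 0.40085835 0.36672423] 5.85
(100, 100) [150   7 115]
(170, 30) [150   5 113]
(30, 200) [130   7 114]
circ [0.5101 0.4023] rms mm 0.3 free R mm 44.1 [0.5101 0.4023] 44
circ [0.5101 0.4023] rms mm 0.2 free R mm 44.0 [0.5101 0.4024] 40
```

View pics/w2.png

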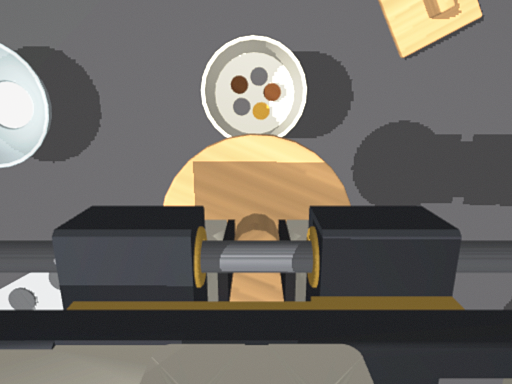

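The large tin's rim circle is at (254,91), giving (0.510, 0.402) with R 44.0 mm. The large lid is held below it.

```bash
python3 -m handwheel '[[-1,1,-0.08,0,0,0,0],[-1,1,0,0,0,0,0],[-1,0.92,0,0.8,0,0,0],[-1,0,0,1,0,0,0],[-1,0,0,1,0,0,0]]'; python3 -m handwheel '[[-1,0,0,1,0,0,0],[-1,0,0,0.6,0,0,0],[-1,0,0,0.2,0,0,0],[-1,0,0,0.15,0,0,0],[-1,0,0,0,0,0,0]]'
```

```text
clock: 6.52
tool_pos: [0.5101, 0.4019, 0.3165]
orientation: [-180.0, 0.0, -0.2]
force: [-0.4, 0.8, -0.4]
opening: 0.021
gripper_force: 30.0
clock: 7.15
tool_pos: [0.51, 0.4029, 0.269]
orientation: [-180.0, -0.0, -0.1]
force: [-0.6, 0.3, -1.3]
opening: 0.0214
gripper_force: 30.0
```

```bash
python3 -m handwheel '[[-1,0,0,0.08,0,0,0],[0.2,0,0,0,0,0,0],[0.2,0,0,0,0,0,0],[0.2,0,0,0,0,0,0],[0.2,0,0,0,0,0,0]]'; python3 -m handwheel '[[0.2,0,0,-0.5,0,0,0],[0.2,0,0,-1,0,0,0],[1,0,0,-1,0,0,-0.8],[1,0,0,-1,0,0,-0.95],[1,0,0,-1,0,0,-0.95]]';  python3 -m handwheel '[[1,0,0.5,0,0,0,-1],[1,-0.3,1,0,0,0,-0.93],[1,-0.5,1,0,0,0,0],[1,-0.5,1,0,0,0,0],[1,-0.5,1,0,0,0,0]]'; python3 -m handwheel '[[1,-0.5,1,0,0,0,0],[1,-0.4,1,0,0,0,0],[1,0,1,0,0,0,0],[1,0,0,0,0,0,0],[1,0,0,0,0,0,0]]'
python3 - <<'E'
from h import *
s=cam('wrist');print(s['o']['tool_pos'],s['o']['orientation'],s['C'],s['o']['clock'])
cv2.imwrite('pics/w3.png',s['bgr'])
m=lids(s)&np.uint8(255)*(np.arange(384)[:,None]<200)
rect(s,m,.014,(.596,.237))
t=cam('top'); circ(t,lids(t),.083,(.51,.402),.05,True)
E
```

```text
clock: 7.78
tool_pos: [0.5099, 0.4028, 0.2665]
orientation: [-180.0, -0.0, -0.2]
force: [-0.6, 0.1, 0.1]
opening: 0.0509
gripper_force: 0.0
clock: 8.4
tool_pos: [0.5099, 0.4026, 0.3809]
orientation: [-180.0, -0.0, 16.2]
force: [-0.2, -0.7, -0.3]
opening: 0.0771
gripper_force: 0.0
clock: 9.02
tool_pos: [0.5173, 0.279, 0.3792]
orientation: [180.0, -0.0, 27.5]
force: [-0.0, 0.0, -0.2]
opening: 0.0877
gripper_force: 0.0
clock: 9.65
tool_pos: [0.5322, 0.2036, 0.379]
orientation: [-180.0, -0.0, 27.6]
force: [-0.4, -1.3, 0.5]
opening: 0.0873
gripper_force: 0.0
[0.53222149 0.20359588 0.37895308] [-1.79994122e+02 -7.52402925e-03  2.75695394e+01] [0.59112002 0.23476863 0.35896425] 9.65
rect 0.5995 0.2381 [82.3 82.5] 27.3 clipped 0
circ [0.5078 0.4025] rms mm 1.7 free R mm 49.5 [0.5079 0.4031] 16
```

View pics/w3.png

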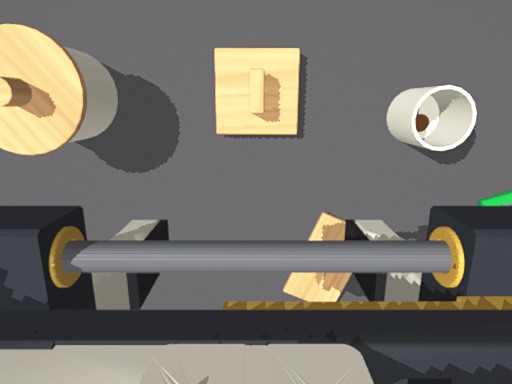

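```bash
python3 -m handwheel '[[1,1,0,0.3,0,0,0.05],[1,1,0,1,0,0,0],[1,1,0,1,0,0,0],[1,0,0,1,0,0,0],[1,0,0,1,0,0,0]]'; python3 -m handwheel '[[1,0,0,1,0,0,0],[0.6,0,0,1,0,0,0],[0.3,0,0,1,0,0,0],[0.3,0,0,0,0,0,0],[-1,0,0,0,0,0,0]]'; python3 -m handwheel '[[-1,0,0,0,0,0,0],[-1,0,0,0,0,0,0],[-1,0,0,0,0,0,0],[-1,0,0,0,0,0,0],[-1,0,0,0,0,0,0]]'
```

```text
clock: 10.38
tool_pos: [0.5987, 0.2394, 0.2701]
orientation: [180.0, 0.0, 27.4]
force: [0.4, 0.2, -0.3]
opening: 0.0878
gripper_force: 0.0
clock: 11.0
tool_pos: [0.5989, 0.2391, 0.1971]
orientation: [180.0, -0.0, 27.4]
force: [-0.4, -0.5, 0.7]
opening: 0.053
gripper_force: 0.0
clock: 11.62
tool_pos: [0.5988, 0.2386, 0.1966]
orientation: [180.0, -0.0, 27.3]
force: [-0.7, -0.1, 1.6]
opening: 0.0139
gripper_force: 30.0
```

```bash
python3 -m handwheel '[[-1,0,0,-0.6,0,0,0],[-1,0,0,-1,0,0,0],[-1,0,0,-1,0,0,0],[-1,0,0,-1,0,0,-0.85],[-1,0,0,-1,0,0,-0.85]]'; python3 -m handwheel '[[-1,0,0,-1,0,0,-0.85],[-1,0,0,-1,0,0,-0.85],[-1,-1,0.3,-0.7,0,0,0],[-1,-1,0.4,0,0,0,0],[-1,-1,0.4,0,0,0,0]]'; python3 -m handwheel '[[-1,-1,0.4,0,0,0,0],[-1,-1,0.4,0,0,0,0],[-1,-1,0.4,0,0,0,0],[-1,-1,0.4,0,0,0,0],[-1,-1,0.4,0,0,0,0]]'; python3 -m handwheel '[[-1,-1,0.4,0,0,0,0],[-1,-1,0.4,0,0,0,0],[-1,-1,0.4,0,0,0,0],[-1,-1,0.4,0,0,0,0],[-1,-1,0.4,0,0,0,0]]';  python3 -m handwheel '[[-1,-1,0,0,0,0,0],[-1,-1,0,0,0,0,0],[-1,-0.5,0,0,0,0,0],[-1,0,0,0,0,0,0],[-1,0,0,0,0,0,0]]'
cat >> h.py <<'E'
def whitew(s,vmax=200):
    h=cv2.cvtColor(s['bgr'],cv2.COLOR_BGR2HSV); return cv2.inRange(h,(0,0,150),(180,60,255))&np.uint8(255)*(np.arange(384)[:,None]<vmax)
E
python3 - <<'E'
from h import *
s=cam('wrist');print(s['o']['tool_pos'],s['o']['orientation'],s['C'],s['o']['clock'])
cv2.imwrite('pics/w4.png',s['bgr'])
rect(s,whitew(s),.07,(.48,-.088))
E
```

```text
clock: 12.25
tool_pos: [0.5987, 0.2385, 0.3133]
orientation: [180.0, -0.0, 37.7]
force: [0.6, -0.4, -1.4]
opening: 0.0137
gripper_force: 30.0
clock: 12.88
tool_pos: [0.5681, 0.1636, 0.3798]
orientation: [180.0, -0.1, 47.7]
force: [0.5, 0.2, -0.0]
opening: 0.014
gripper_force: 30.0
clock: 13.5
tool_pos: [0.5209, 0.0368, 0.3789]
orientation: [180.0, 0.0, 47.7]
force: [0.5, 0.1, -0.6]
opening: 0.0139
gripper_force: 30.0
clock: 14.12
tool_pos: [0.4736, -0.0892, 0.379]
orientation: [180.0, -0.0, 47.7]
force: [-0.2, -0.2, -0.5]
opening: 0.0139
gripper_force: 30.0
clock: 14.75
tool_pos: [0.4328, -0.1337, 0.3791]
orientation: [180.0, -0.0, 47.7]
force: [0.3, 0.1, -1.4]
opening: 0.0135
gripper_force: 30.0
[ 0.43279461 -0.13367331  0.37905733] [ 1.79978341e+02 -2.13960490e-02  4.77375606e+01] [ 0.47767012 -0.08431709  0.3590843 ] 14.75
rect 0.4833 -0.0888 [71.1 71.3] 48.3 clipped 0
```

View pics/w4.png

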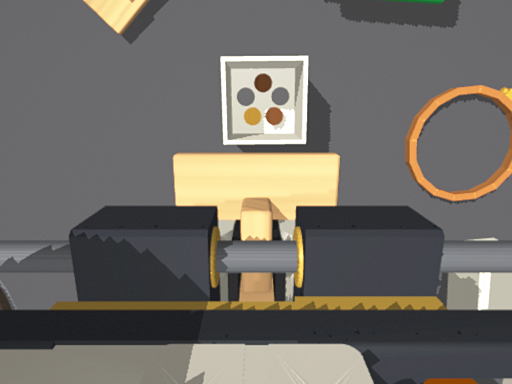

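The square tin's rim is at (264,99), giving (0.483, -0.089), 71 mm sides and yaw 48.3°, as it should be. The lid is held square to it.

```bash
python3 -m handwheel '[[-1,1,0.29,0,0,0,-0.09],[-1,1,0,0,0,0,0],[-1,0.69,0,0.7,0,0,0],[-1,0,0,1,0,0,0],[-1,0,0,1,0,0,0]]'; python3 -m handwheel '[[-1,0,0,1,0,0,0],[-1,0,0,0.6,0,0,0],[-1,0,0,0.2,0,0,0],[-1,0,0,0.15,0,0,0],[-1,0,0,0,0,0,0]]'
```

```text
clock: 15.42
tool_pos: [0.484, -0.0872, 0.3104]
orientation: [-180.0, 0.0, 48.3]
force: [0.3, 0.7, -0.7]
opening: 0.0139
gripper_force: 30.0
clock: 16.05
tool_pos: [0.483, -0.0887, 0.263]
orientation: [180.0, -0.0, 48.3]
force: [-0.2, -0.1, -1.0]
opening: 0.014
gripper_force: 30.0
```

```bash
python3 -m handwheel '[[-1,0,0,0.08,0,0,0],[0.2,0,0,0,0,0,0],[0.2,0,0,0,0,0,0],[0.2,0,0,0,0,0,0],[0.2,0,0,0,0,0,0]]'; python3 -m handwheel '[[0.2,0,0,-0.5,0,0,0],[0.2,0,0,-1,0,0,0],[1,0,0,-1,0,0,0.8],[1,0,0,-1,0,0,1],[1,0,0,-1,0,0,1]]';  python3 -m handwheel '[[1,0,0,0,0,0,1],[1,0,0,0,0,0,1],[1,0,0,0,0,0,1],[1,0,0,0,0,0,1],[1,-0.3,-1,0,0,0,0.97]]'; python3 -m handwheel '[[1,-0.4,-1,0,0,0,0],[1,-0.4,-1,0,0,0,0],[1,-0.4,-1,0,0,0,0],[1,-0.4,-1,0,0,0,0],[1,-0.4,-1,0,0,0,0]]';python3 -m handwheel '[[1,-0.2,-1,0,0,0,0],[1,0,0,0,0,0,0],[1,0,0,0,0,0,0]]'
python3 - <<'E'
from h import *
s=cam('wrist');print(s['o']['tool_pos'],s['o']['orientation'],s['C'],s['o']['clock'])
cv2.imwrite('pics/w5.png',s['bgr'])
m=lids(s)&np.uint8(255)*(np.arange(384)[:,None]<200)
rect(s,m,.014,(.4725,.083))
t=cam('top'); rect(t,lids(t),.078,(.483,-.089))
E
```

```text
clock: 16.68
tool_pos: [0.4828, -0.0888, 0.2607]
orientation: [180.0, -0.0, 48.3]
force: [-0.0, -0.6, -0.3]
opening: 0.0479
gripper_force: 0.0
clock: 17.3
tool_pos: [0.4826, -0.0888, 0.375]
orientation: [180.0, -0.0, 31.3]
force: [0.8, -0.4, -0.8]
opening: 0.077
gripper_force: 0.0
clock: 17.92
tool_pos: [0.4723, -0.0653, 0.3739]
orientation: [180.0, -0.0, 1.4]
force: [0.2, 1.0, -0.2]
opening: 0.0875
gripper_force: 0.0
clock: 18.55
tool_pos: [0.418, 0.0592, 0.3742]
orientation: [-180.0, -0.1, 1.6]
force: [0.5, -0.8, 0.3]
opening: 0.088
gripper_force: 0.0
clock: 18.92
tool_pos: [0.4128, 0.0833, 0.3737]
orientation: [-180.0, -0.0, 1.7]
force: [-0.3, 0.2, -0.9]
opening: 0.0874
gripper_force: 0.0
[0.41276736 0.08326911 0.37369543] [-1.79983232e+02 -3.15058572e-02  1.67568031e+00] [0.47909564 0.08600408 0.35373405] 18.925
rect 0.4721 0.0833 [104.4  62.6] 3.8 clipped 0
rect 0.4794 -0.0898 [85.2 85.7] 48.3 clipped 0
```

View pics/w5.png

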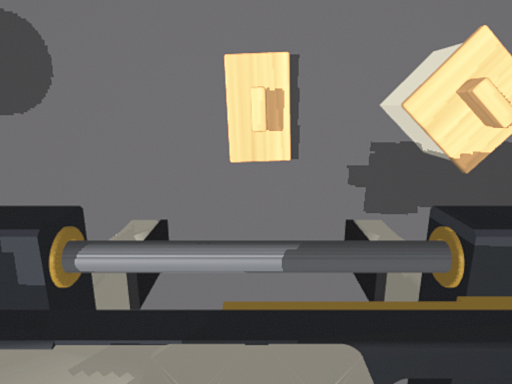

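```bash
python3 -m handwheel '[[1,1,0.07,0.07,0,0,-0.35],[1,1,0,1,0,0,0],[1,0.37,0,1,0,0,0],[1,0,0,1,0,0,0],[1,0,0,1,0,0,0]]'; python3 -m handwheel '[[1,0,0,1,0,0,0],[0.6,0,0,1,0,0,0],[0.3,0,0,1,0,0,0],[0.3,0,0,0,0,0,0],[-1,0,0,0,0,0,0]]'; python3 -m handwheel '[[-1,0,0,0,0,0,0],[-1,0,0,0,0,0,0],[-1,0,0,0,0,0,0],[-1,0,0,0,0,0,0],[-1,0,0,0,0,0,0]]'
```

```text
clock: 19.65
tool_pos: [0.4723, 0.0838, 0.2705]
orientation: [180.0, 0.0, 3.7]
force: [0.2, 0.4, -0.2]
opening: 0.0873
gripper_force: 0.0
clock: 20.27
tool_pos: [0.4725, 0.0845, 0.1971]
orientation: [180.0, -0.0, 3.7]
force: [0.1, -0.1, -0.0]
opening: 0.0534
gripper_force: 0.0
clock: 20.9
tool_pos: [0.472, 0.0847, 0.1966]
orientation: [180.0, -0.0, 3.8]
force: [-0.7, 0.6, 3.8]
opening: 0.0137
gripper_force: 30.0
```

```bash
python3 -c "
from plant import *
print(get_obs()['joint_pos'])"; python3 -m handwheel '[[-1,0,0,-0.6,0,0,0],[-1,0,0,-1,0,0,0],[-1,0,0,-1,0,0,0],[-1,0,0,-1,0,0,0],[-1,0,0,-1,0,0,0]]'
```

```text
[ 3.37443683e+01  1.66237365e+01 -3.81523207e+01  8.72719543e-03
 -3.52189044e+01  6.00048468e+01]
clock: 21.52
tool_pos: [0.4718, 0.0845, 0.312]
orientation: [180.0, 0.0, 3.7]
force: [0.3, 0.7, -0.7]
opening: 0.0136
gripper_force: 30.0
```

```bash
python3 -m handwheel '[[-1,0,1,-1,0,0,0],[-1,0,1,-1,0,0,0],[-1,0,1,-0.7,0,0,0],[-1,0,1,0,0,0,0],[-1,0,1,0,0,0,0]]'; python3 -m handwheel '[[-1,0.2,1,0,0,0,0],[-1,0.2,1,0,0,0,0],[-1,0.2,1,0,0,0,0],[-1,0.2,1,0,0,0,0],[-1,0.2,1,0,0,0,0]]'; python3 -m handwheel '[[-1,0.3,1,0,0,0,0],[-1,0.3,1,0,0,0,0],[-1,0.3,1,0,0,0,0],[-1,0.3,1,0,0,0,0],[-1,0.3,1,0,0,0,0]]'; python3 -m handwheel '[[-1,0,1,0,0,0,1],[-1,0,1,0,0,0,1],[-1,0,0,0,0,0,1],[-1,0,0,0,0,0,1],[-1,0,0,0,0,0,1]]'; python3 -m handwheel '[[-1,0,0,0,0,0,1],[-1,0,0,0,0,0,1],[-1,0,0,0,0,0,1],[-1,0,0,0,0,0,1],[-1,0,0,0,0,0,1]]'; python3 -m handwheel '[[-1,0,0,0,0,0,1],[-1,0,0,0,0,0,1],[-1,0,0,0,0,0,1],[-1,0,0,0,0,0,1],[-1,0,0,0,0,0,1]]';  python3 -m handwheel '[[-1,0,0,0,0,0,1],[-1,0,0,0,0,0,1],[-1,0,0,0,0,0,1],[-1,0,0,0,0,0,1],[-1,0,0,0,0,0,1]]';  python3 -m handwheel '[[-1,0,0,0,0,0,1],[-1,0,0,0,0,0,0.8],[-1,0,0,0,0,0,0],[-1,0,0,0,0,0,0]]'
python3 - <<'E'
from h import *
s=cam('wrist');print(s['o']['tool_pos'],s['o']['orientation'],s['C'],s['o']['clock'],s['o']['joint_pos'].round())
cv2.imwrite('pics/w6.png',s['bgr'])
rect(s,whitew(s),.055,(.523,-.392))
E
```

```text
clock: 22.15
tool_pos: [0.4799, -0.0409, 0.379]
orientation: [-180.0, -0.0, 3.7]
force: [-0.3, 0.7, -0.5]
opening: 0.0135
gripper_force: 30.0
clock: 22.78
tool_pos: [0.5133, -0.164, 0.3785]
orientation: [-180.0, 0.0, 3.7]
force: [0.4, 0.4, 0.0]
opening: 0.014
gripper_force: 30.0
clock: 23.4
tool_pos: [0.559, -0.2862, 0.3783]
orientation: [-180.0, 0.0, 3.7]
force: [0.1, 0.3, -1.1]
opening: 0.0137
gripper_force: 30.0
clock: 24.02
tool_pos: [0.5594, -0.3355, 0.3782]
orientation: [-180.0, 0.1, -26.5]
force: [-0.3, -0.5, -0.2]
opening: 0.0138
gripper_force: 30.0
clock: 24.65
tool_pos: [0.5594, -0.3353, 0.3782]
orientation: [180.0, 0.1, -56.5]
force: [0.9, -0.2, -0.5]
opening: 0.0139
gripper_force: 30.0
clock: 25.28
tool_pos: [0.5594, -0.3353, 0.3783]
orientation: [179.9, 0.0, -86.5]
force: [0.5, -0.6, -1.0]
opening: 0.0139
gripper_force: 30.0
clock: 25.9
tool_pos: [0.5594, -0.3353, 0.3783]
orientation: [179.9, 0.0, -116.5]
force: [-0.1, -0.4, -0.3]
opening: 0.0138
gripper_force: 30.0
clock: 26.4
tool_pos: [0.5595, -0.3354, 0.3786]
orientation: [180.0, -0.0, -127.0]
force: [-0.1, 0.0, 0.4]
opening: 0.0134
gripper_force: 30.0
[ 0.55950152 -0.33537136  0.37862276] [ 1.79973232e+02 -4.93298768e-03 -1.26950676e+02] [ 0.52081257 -0.38697687  0.35863091] 26.4 [-14.  19.  -4.  -0. -66. -23.]
rect 0.5241 -0.4042 [73.7 50.6] 53.5 clipped 0
```

View pics/w6.png

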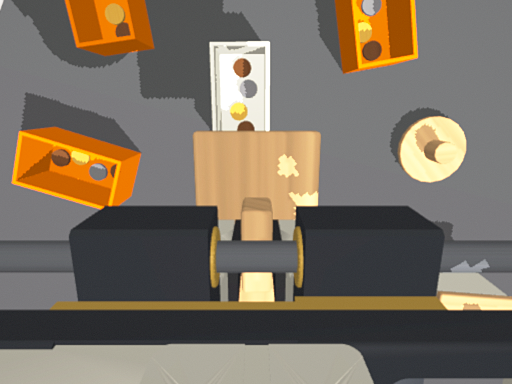

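The white tin's far end is at rows 42–130, columns 210–270, with its near end hidden under the held lid. It measures 50.6 mm wide. I extended the 92 mm length from the far end, which puts the centre at (0.5295, -0.397), yaw 53.5°. I'll stop just above the tin and check before lowering.

```bash
python3 -m handwheel '[[-1,1,-0.5,0,0,0,-0.07],[-1,1,0,0,0,0,0],[-1,0.69,0,1,0,0,0],[-1,0,0,1,0,0,0],[-1,0,0,1,0,0,0]]'; python3 -m handwheel '[[-1,0,0,1,0,0,0],[-1,0,0,0.4,0,0,0],[-1,0,0,0,0,0,0]]'
python3 - <<'E'
from h import *
s=cam('scene'); R=np.array(s['R']);t=np.array(s['t'])
p=R@np.array([.5295,-.3968,.06])+t; u,v=s['fx']*p[0]/p[2]+s['cx'],s['fy']*p[1]/p[2]+s['cy'];print(u,v)
u,v=int(u),int(v);cv2.imwrite('pics/s7.png',cv2.resize(s['bgr'][v-50:v+50,u-65:u+65],None,fx=6,fy=6,interpolation=cv2.INTER_CUBIC))
E
```

```text
clock: 27.08
tool_pos: [0.528, -0.3976, 0.3033]
orientation: [-180.0, 0.0, -126.7]
force: [0.4, -0.7, -1.4]
opening: 0.0135
gripper_force: 30.0
clock: 27.45
tool_pos: [0.5288, -0.3971, 0.2686]
orientation: [179.9, -0.0, -126.6]
force: [0.1, 0.7, -0.9]
opening: 0.014
gripper_force: 30.0
154.05978660458752 126.50206943465415
```

View pics/s7.png

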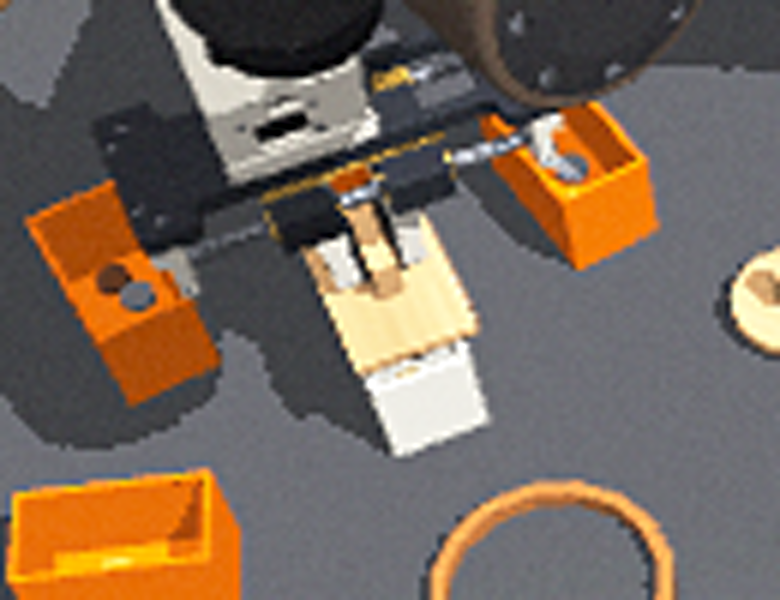

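The lid hovers squarely over the white tin at about (400,300) in the crop, with nothing else in the way. I'll lower it.

```bash
python3 -m handwheel '[[-1,0.03,0,0.35,0,0,0],[-1,0,0,0.25,0,0,0],[-1,0,0,0.15,0,0,0],[-1,0,0,0.12,0,0,0],[-1,0,0,0.04,0,0,0]]'; python3 -m handwheel '[[-1,0,0,0,0,0,0]]'
```

```text
clock: 28.12
tool_pos: [0.5288, -0.3974, 0.2459]
orientation: [180.0, -0.0, -126.6]
force: [-0.0, 0.5, -0.8]
opening: 0.0141
gripper_force: 30.0
clock: 28.25
tool_pos: [0.5288, -0.3974, 0.2462]
orientation: [-180.0, 0.0, -126.6]
force: [0.6, -0.4, -0.8]
opening: 0.0138
gripper_force: 30.0
```

```bash
python3 -m handwheel '[[0.2,0,0,0,0,0,0],[0.2,0,0,0,0,0,0],[0.2,0,0,0,0,0,0],[0.2,0,0,0,0,0,0],[0.2,0,0,-0.3,0,0,0]]'; python3 -m handwheel '[[0.2,0,0,-1,0,0,0],[0.2,0,0,-1,0,0,0],[1,0,0,-1,0,0,0],[1,0,0,-1,0,0,0],[1,0,0,-1,0,0,0]]';  python3 -m handwheel '[[1,-0.6,1,0,0,0,0],[1,-0.6,1,0,0,0,0],[1,-0.6,1,0,0,0,0],[1,-0.6,1,0,0,0,0],[1,-0.6,1,0,0,0,0]]'; python3 -m handwheel '[[1,-0.6,1,0,0,0,0],[1,-0.6,1,0,0,0,0],[1,-0.4,0.7,0,0,0,0],[1,0,0,0,0,0,0],[1,0,0,0,0,0,0]]'
python3 - <<'E'
from h import *
s=cam('wrist');print(s['o']['tool_pos'],s['o']['orientation'],s['C'],s['o']['clock'])
cv2.imwrite('pics/w8.png',s['bgr'])
m=lids(s)&np.uint8(255)*(np.arange(384)[:,None]<200)
circ(s,m,.014,(.403,-.242),.034,False)
t=cam('top'); rect(t,lids(t)&wood(t),.063,(.5295,-.397))
E
```

```text
clock: 28.88
tool_pos: [0.5285, -0.3973, 0.2534]
orientation: [179.9, -0.0, -126.6]
force: [-0.0, 0.7, 0.2]
opening: 0.0517
gripper_force: 0.0
clock: 29.5
tool_pos: [0.5286, -0.3974, 0.3802]
orientation: [-180.0, 0.0, -126.6]
force: [0.9, 0.6, 0.0]
opening: 0.0771
gripper_force: 0.0
clock: 30.12
tool_pos: [0.4727, -0.2618, 0.3793]
orientation: [-180.0, 0.0, -126.6]
force: [0.1, 1.0, 0.2]
opening: 0.0879
gripper_force: 0.0
clock: 30.75
tool_pos: [0.4432, -0.1905, 0.3792]
orientation: [-179.9, 0.0, -126.6]
force: [0.6, 0.1, 0.3]
opening: 0.0879
gripper_force: 0.0
[ 0.44319788 -0.19049091  0.37918722] [-1.79949711e+02  2.23260834e-02 -1.26611223e+02] [ 0.40484739 -0.24233755  0.35916416] 30.75
circ [ 0.4041 -0.239 ] rms mm 0.2 free R mm 34.1 [ 0.4042 -0.239 ] 31
rect 0.5031 -0.4272 [32.4 63.7] 52.0 clipped 0
```

View pics/w8.png

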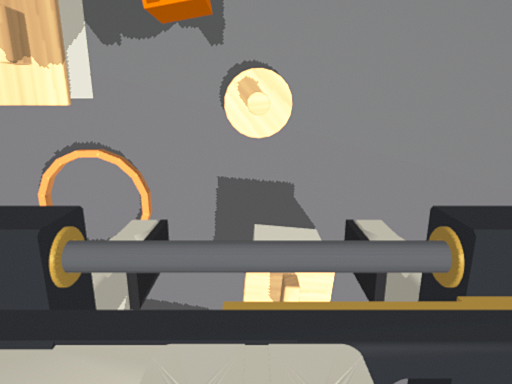

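```bash
python3 -m handwheel '[[1,1,0.1,0.3,0,0,0],[1,1,0,1,0,0,0],[1,0.49,0,1,0,0,0],[1,0,0,1,0,0,0],[1,0,0,1,0,0,0]]'; python3 -m handwheel '[[1,0,0,1,0,0,0],[0.6,0,0,1,0,0,0],[0.3,0,0,1,0,0,0],[0.3,0,0,0,0,0,0],[-1,0,0,0,0,0,0]]'; python3 -m handwheel '[[-1,0,0,0,0,0,0],[-1,0,0,0,0,0,0],[-1,0,0,0,0,0,0],[-1,0,0,0,0,0,0],[-1,0,0,0,0,0,0]]'
```

```text
clock: 31.48
tool_pos: [0.4038, -0.2396, 0.2703]
orientation: [180.0, -0.0, -126.7]
force: [-0.0, -0.5, -0.1]
opening: 0.0873
gripper_force: 0.0
clock: 32.1
tool_pos: [0.4042, -0.2391, 0.1966]
orientation: [-180.0, -0.0, -126.6]
force: [-0.7, -0.4, 1.1]
opening: 0.053
gripper_force: 0.0
clock: 32.72
tool_pos: [0.404, -0.2387, 0.1966]
orientation: [-180.0, 0.0, -126.6]
force: [-0.7, 0.9, 6.3]
opening: 0.021
gripper_force: 30.0
```

```bash
python3 -m handwheel '[[-1,0,0,-0.6,0,0,0],[-1,0,0,-1,0,0,0],[-1,0,0,-1,0,0,0],[-1,0,0,-1,0,0,0],[-1,0,0,-1,0,0,0]]'; python3 -m handwheel '[[-1,0,0,-1,0,0,0],[-1,0,0,-1,0,0,0],[-1,-0.9,0,-0.7,0,0,0],[-1,-1,-0.3,0,0,0,0],[-1,-1,0,0,0,0,0]]'; python3 -m handwheel '[[-1,-1,0,0,0,0,0],[-1,-1,0,0,0,0,0],[-1,-1,0,0,0,0,0],[-1,-1,0,0,0,0,0],[-1,-1,0,0,0,0,0]]';python3 -m handwheel '[[-1,-1,0,0,0,0,0],[-1,-1,0,0,0,0,0],[-1,-1,0,0,0,0,0],[-1,-1,0,0,0,0,0],[-1,-1,0,0,0,0,0]]'; python3 -m handwheel '[[-1,-1,0,0,0,0,0],[-1,-1,0,0,0,0,0],[-1,-1,0,0,0,0,0],[-1,-1,0,0,0,0,0],[-1,-1,0,0,0,0,0]]'; python3 -m handwheel '[[-1,-1,0,0,0,0,0],[-1,0,0,0,0,0,0],[-1,0,0,0,0,0,0]]'
python3 - <<'E'
from h import *
s=cam('wrist');print(s['o']['tool_pos'],s['o']['orientation'],s['C'],s['o']['clock'])
cv2.imwrite('pics/w9.png',s['bgr'])
circ(s,whitew(s,180),.06,(.65,.083),.028,False);rect(s,whitew(s,180),.06,(.65,.083))
E
```

```text
clock: 33.35
tool_pos: [0.4034, -0.2386, 0.3117]
orientation: [180.0, -0.0, -126.6]
force: [0.5, 0.2, -0.4]
opening: 0.0212
gripper_force: 30.0
clock: 33.98
tool_pos: [0.4534, -0.1845, 0.3786]
orientation: [180.0, 0.0, -126.7]
force: [-0.5, 0.3, -1.1]
opening: 0.0213
gripper_force: 30.0
clock: 34.6
tool_pos: [0.5283, -0.0837, 0.3785]
orientation: [180.0, -0.0, -126.6]
force: [0.9, 0.3, -1.0]
opening: 0.0209
gripper_force: 30.0
clock: 35.22
tool_pos: [0.6032, 0.017, 0.3786]
orientation: [180.0, -0.0, -126.6]
force: [-0.4, -0.2, -0.6]
opening: 0.0213
gripper_force: 30.0
clock: 35.85
tool_pos: [0.6778, 0.1173, 0.3785]
orientation: [180.0, -0.0, -126.6]
force: [0.1, -0.0, -0.6]
opening: 0.0212
gripper_force: 30.0
clock: 36.22
tool_pos: [0.6918, 0.1362, 0.3783]
orientation: [180.0, -0.0, -126.6]
force: [0.8, -0.0, -1.1]
opening: 0.0208
gripper_force: 30.0
[0.69179426 0.13622437 0.37827232] [ 1.79980053e+02 -3.49554308e-02 -1.26627083e+02] [0.65339763 0.08438718 0.35831494] 36.225
circ [0.5217 0.2792] rms mm 0.0 free R mm 117.2 [0.6012 0.1577] 1
rect 0.6509 0.0794 [147.4 460.5] 53.4 clipped 658
```

View pics/w9.png

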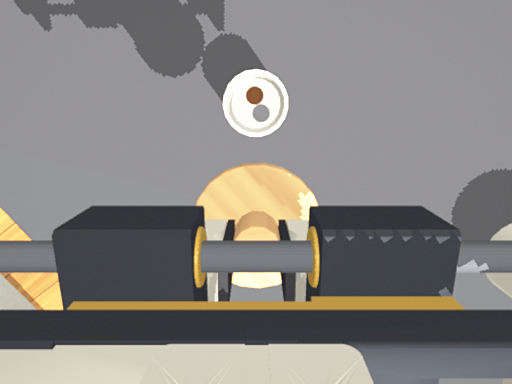

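The small tin stands clear at (256,103). The table is brighter here, so I'll raise the threshold.

```bash
python3 - <<'E'
from h import *
s=cam('wrist')
h=cv2.cvtColor(s['bgr'],cv2.COLOR_BGR2HSV);print(h[150,256,2],h[103,226,2])
for lo in (185,205): circ(s,cv2.inRange(h,(0,0,lo),(180,60,255))&np.uint8(255)*(np.arange(384)[:,None]<160),.06,(.653,.083),.028,False)
E
```

```text
153 255
circ [0.6541 0.0861] rms mm 0.3 free R mm 28.3 [0.6541 0.086 ] 40
circ [0.6541 0.086 ] rms mm 0.3 free R mm 28.2 [0.6541 0.0861] 37
```

```bash
python3 -m handwheel '[[-1,1,0.02,0,0,0,0],[-1,1,0,0,0,0,0],[-1,0.51,0,0.5,0,0,0],[-1,0,0,1,0,0,0],[-1,0,0,1,0,0,0]]'; python3 -m handwheel '[[-1,0,0,1,0,0,0],[-1,0,0,0.9,0,0,0],[-1,0,0,0.4,0,0,0],[-1,0,0,0.2,0,0,0],[-1,0,0,0.05,0,0,0]]';python3 -m handwheel '[[-1,0,0,0,0,0,0]]'
```

```text
clock: 36.95
tool_pos: [0.6535, 0.0851, 0.3165]
orientation: [-180.0, 0.1, -126.7]
force: [-0.0, 0.2, -1.0]
opening: 0.0212
gripper_force: 30.0
clock: 37.58
tool_pos: [0.6541, 0.0859, 0.253]
orientation: [-180.0, 0.0, -126.6]
force: [-1.3, 0.1, -0.6]
opening: 0.021
gripper_force: 30.0
clock: 37.7
tool_pos: [0.6541, 0.0859, 0.2532]
orientation: [-180.0, 0.1, -126.6]
force: [-0.6, 0.3, -0.1]
opening: 0.0213
gripper_force: 30.0
```

```bash
python3 -m handwheel '[[-1,0,0,0.09,0,0,0],[-1,0,0,0,0,0,0],[0.2,0,0,0,0,0,0],[0.2,0,0,0,0,0,0],[0.2,0,0,0,0,0,0]]'; python3 -m handwheel '[[0.2,0,0,0,0,0,0],[0.2,0,0,-0.5,0,0,0],[0.2,0,0,-1,0,0,0],[0.2,0,0,-1,0,0,0],[1,0,0,-1,0,0,0]]'; python3 -m handwheel '[[1,0,0,-1,0,0,0],[1,-1,-1,-0.5,0,0,0],[1,-1,-1,0,0,0,0],[1,-1,-1,0,0,0,0],[1,0,0,0,0,0,0]]'
python3 - <<'E'
from h import *
s=cam('scene');t=cam('top')
cv2.imwrite('pics/s10.png',cv2.resize(s['bgr'][70:300,70:470],None,fx=2,fy=2,interpolation=cv2.INTER_CUBIC))
cv2.imwrite('pics/t10.png',cv2.resize(t['bgr'][90:290,40:440],None,fx=2,fy=2,interpolation=cv2.INTER_CUBIC))
report(t,lids(t),.07,300)
E
```

```text
clock: 38.33
tool_pos: [0.6538, 0.0859, 0.2501]
orientation: [180.0, -0.0, -126.6]
force: [0.2, 0.5, 0.1]
opening: 0.0457
gripper_force: 0.0
clock: 38.95
tool_pos: [0.6539, 0.0859, 0.3396]
orientation: [-180.0, 0.0, -126.6]
force: [-0.4, -0.0, 0.3]
opening: 0.058
gripper_force: 0.0
clock: 39.58
tool_pos: [0.7604, 0.1014, 0.3745]
orientation: [180.0, -0.0, -126.7]
force: [-0.2, -1.0, -0.3]
opening: 0.0877
gripper_force: 0.0
px [502. 306.] xy 0.2159 -0.723 r 0.755 mm [ 67.8 385.1] ang 83.9
px [365. 240.] xy 0.386 -0.3787 r 0.541 mm [105.7  63.2] ang 63.4
px [415. 227.] xy 0.4205 -0.5154 r 0.665 mm [ 55.8 115.8] ang 4.9
px [257. 204.] xy 0.4805 -0.0901 r 0.489 mm [86.1 85.7] ang 48.8
px [369. 189.] xy 0.5235 -0.396 r 0.656 mm [106.7  64.6] ang 53.3
px [416. 177.] xy 0.5571 -0.5276 r 0.767 mm [107.6  73.2] ang 60.9
px [316. 164.] xy 0.5915 -0.2522 r 0.643 mm [112.9 114.3] ang 44.2
px [195. 143.] xy 0.648 0.0825 r 0.653 mm [65.6 69.1] ang 0.4
px [379. 133.] xy 0.6817 -0.4304 r 0.806 mm [ 57.1 118. ] ang 35.5
px [116.  47.] xy 0.943 0.316 r 0.995 mm [ 71.3 176.2] ang 0.7
px [399.  72.] xy 0.7456 -0.3654 r 0.83 mm [688.9 980.6] ang 0.8
```

View pics/s10.png

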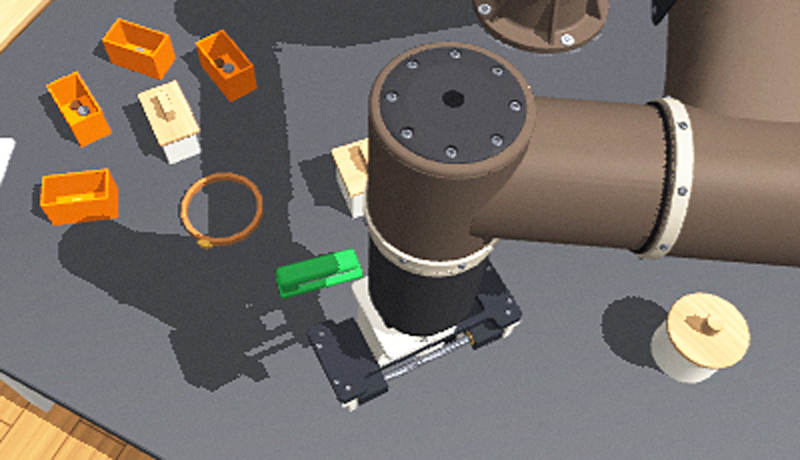

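View pics/t10.png

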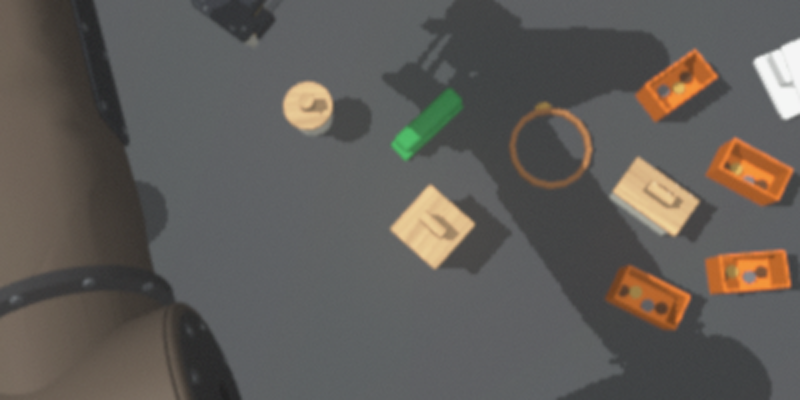

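All four lids sit flat and centred on their tins: large at (708,330) and oblong at (172,115) in the scene crop, small at (308,105) and square at (433,227) in the top crop. The hoop and stapler are where they were.

```bash
python3 -c "
from plant import *
print(close_job())"
```

```text
the job is handed in; nothing more can be done
None
```

All four lids were placed on their own tins and looked flat and fully home in the last camera views; the job was handed in at about 40 s on the clock, with no verdict returned.

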